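Present the notched label end of a chamber slide to the slide reader

TASK

Pick up the small two-well chamber slide and find its label end: both ends are frosted alike, but only the label end has a small square notch in one corner. Keeping the slide level, label face and wells up, push that end gently and straight into the slot of the slide reader until the sprung stop inside is pressed well past half of its travel, and finish while still holding the slide there, because the stop pushes it out again if it is let go. Leave the specimen tube, the beaker and the amber bottle standing where they are.

Things in the scene. Friction and masses are not known exactly. Their poses are not given: they have to be found in the camera images.
- slide: frosted-end glass slide 76 (x) x 26 (y) x 4 mm, about 30 g, lying face up at any heading. Two-well chamber on its middle, 34 x 22 mm, 4 to 16 mm above the underside: grip it there, closing along y. Both bare ends 21 mm, alike but for a 9 x 9 mm square notch in the corner at +x, +y (left corner, looking along +x from above). Origin: centre of underside; x to the notched label end, z up
- notched_end (a point): middle of the slide's notched end edge: 38 mm from the slide's origin along its x, 2 mm above the underside
- reader: slide reader fixed on the bench: white and grey box 105 deep, 96 wide, 60 mm high, black bezel round the slot in its front. Origin on its underside; x points from the front into the reader: the slide goes in along +x, its own x the same way. In the slot a 4 mm pin stands at the +y side, where the notch comes; a square corner is held off by it, so the sprung stop stays free
- slot_mouth (a point): middle of the slot's opening at the front of the bezel, 51 mm before the reader's origin, 34 mm above the bench; axes as the reader's. Opening 38 mm wide, 15 mm high, narrowing within 5 mm to a level channel 30 mm wide, 8.25 mm high (30 to 38.25 mm above the bench), ending in a wall 21 mm behind this point
- stop (a joint): sprung stop in the slot, a 7 mm rod: 0 free, 0.008 m fully pressed along the reader's +x. The slide's end meets it 12 mm behind the slot mouth; end 18 mm behind the mouth = pressed 6 mm (0.006). Push 1.5 N at first, 3.5 N fully pressed. The slide's chamber meets the bezel when the end is 21 mm in
- specimen_tube: bystander: upright specimen tube with red cap, 29 mm diameter, 66 mm high; origin centre of underside
- beaker: bystander: glass beaker, 55 mm diameter, 69 mm high; origin centre of underside
- amber_bottle: bystander: amber bottle with white cap, 48 mm diameter, 108 mm high; origin centre of underside
Not all that is in view belongs to the job. What is shaped like the slide but black is not meant.

How it is judged:
On the way, in this order (a step that is already met when the one before it is completed fails the run):
1. the slide is gripped and lifted clear of the bench (height (world z) of slide above 0.02 m and contact force between the fingers and slide above 0.5 N), for 0.2 s.
2. the notched end is in the reader's slot (x of notched_end in the frame of slot_mouth between 0.006 and 0.025 m and y of notched_end in the frame of slot_mouth between -0.005 and 0.005 m and z of notched_end in the frame of slot_mouth between -0.005 and 0.005 m), for 0.1 s.
At the end, for the whole second after the job is handed in: slide held in the fingers, at rest, notched end in the slot (4 mm of its middle sideways and in height, 0.2 rad of straight, 0.15 rad of level, wells up), sprung stop pressed more than 4 of its 8 mm; bystanders upright within 20 mm of where they stood (value of joint stop above 0.004 m and x of notched_end in the frame of slot_mouth between 0.0145 and 0.0225 m and y of notched_end in the frame of slot_mouth between -0.004 and 0.004 m and z of notched_end in the frame of slot_mouth between -0.004 and 0.004 m and angle between the x axis of slide and the x axis of reader, either way round below 0.2 rad and angle between slide's own z axis and vertical below 0.15 rad and contact force between the fingers and slide above 0.5 N and linear speed of slide below 0.02 m/s and distance of each of specimen_tube, beaker, amber_bottle from where it was at the start of the episode below 0.02 m and angle between each of specimen_tube, beaker, amber_bottle's own z axis and vertical below 0.2 rad); the arm keeps its last pose, push and grip.
It fails at once if the slide is tipped more than 0.4 rad from level (angle between slide's own z axis and vertical above 0.4 rad).
It fails at once if the slide is pushed against the reader with more than 20 N (contact force between slide and reader above 20 N).
It fails at once if a bystander is moved or knocked over (distance of any of specimen_tube, beaker, amber_bottle from where it was at the start of the episode above 0.02 m or angle between any of specimen_tube, beaker, amber_bottle's own z axis and vertical above 0.4 rad).
It also fails if it takes over 40 s, if anything falls off the work surface, if the arm or the gripper's body presses on something with over 40 N, if the wrist force passes 120 N, or if a joint passes its speed limit or range.

ROBOT

A 6-joint arm with a two-finger parallel gripper is mounted at the origin on a cart in front of the work surface, level with it; the furniture and walls round the work are solid. World frame = base frame: x ahead of the robot, y to its left, z up, the work surface at z = 0. Lengths are in m, angles in rad, forces in N, time in s.
With the tool pointing down it reaches from about 0.25 to 0.775 m from the base axis. Payload 4 kg.
Tool frame: the origin (TCP) lies on the centre line of the jaws, within the pads' length; the fingertips stand 22 mm ahead of it and the grasp point (between the pads) lies 3 mm ahead of it (env.tip_reach is the z of the fingertips in the tool frame, in m); z points along the fingers, y is the line along which they close (so a half turn about z gives the same grasp; the last joint's range is limited). The gripper opens to 94 mm and grips with 3 to 60 N. Pads are 16 mm wide; open, the fingers measure 119 mm over their backs; the gripper's body (75 mm by 177 mm) begins 78 mm behind the grasp point.
Start: joints at [1.065, 0.087, 1.371, -0, 1.684, -0.103], TCP at [0.216, 0.506, 0.228] pointing down, gripper open.
Joint ranges: [-3.1, 3.1], [-0.76, 2.03], [0.27, 2.55], [-1.08, 4.22], [0.17, 2.65], [-2.57, 2.57]. Speed limits (rad/s): [2.79, 2.79, 3.14, 3.14, 3.14, 3.14].

INTERFACE

Orientations are given as a 3x3 rotation matrix whose columns are the frame's x, y, z axes.
In Python, from cell import readout, viewer, close_job, env gives the robot as it stands.
- The arm moves only by the tool send_rows, never from a script. Its argument "commands" is a list of rows, each an object of numbers: "ax", "ay", "az": the turn, a rotation vector about the tool's x, y, z in degrees; "x", "y", "z": the shift along the tool's x, y, z in m; "claw": the opening, from 0 (shut) to 1 (fully open). In form: [{"ax": .., "ay": .., "az": .., "x": .., "y": .., "z": .., "claw": ..}, ...]. A call has 1 to 5 rows; each row shifts and turns the commanded pose from where the row before left it, along the tool's axes as they then stand; what a row does not reach is not made up. A row lasts 1/12 s, in which the tool goes at most 41.7 mm and 7.16 degrees, less where a joint would pass 70% of its speed; a pose out of reach is approached as far as the arm can. A call with a gripper value outside its range is refused whole. The fingers move at their own pace and stop on an object; "squeeze" is the grip in N (left out, the last holds). Time passes only in rows, so rows that do not move let the fingers close. It gives the time, the measured TCP pose, the force, the opening and the grip force at its end, in the units of the state.
- readout.read_state(): the state, without advancing time (a new reading comes with each control period).
- viewer.read_camera(name): name is "side" or "top" or "wrist"; returns (picture, depth): 480x640x3 uint8, red, green, blue; 480x640 float32, m along the optical axis (not along the pixel's ray), 0 where there is no reading.
- viewer.camera_params(name): a dict with "intrinsics" (3x3 intrinsics, pixels), "k1" (the pictures are not rectified: a ray, as slopes to the right and down, at radius r is drawn at 1 + k1 r^2 times it, then the intrinsics apply), "camera_from_world" (4x4, takes a point from world to camera coordinates); the wrist camera has in their place "mount" (4x4, takes a point from camera to tool coordinates, whose origin is the TCP and whose axes are the flange's). Camera axes: x right, y up, looking along -z (the intrinsics and any distortion apply to the point x, -y, -z); pixel columns grow to the right and rows downward; lengths in m; the calibration is good to about 2 mm. A picture is of the moment at which its call begins: read the wrist's pose just before it. camera_params takes no time and is no camera call.
- close_job(): hands the job in; it is judged then, once.
Trained networks look in the newest picture that a camera, given by its name, has taken for a name from the list of things; names that differ only in an ending like _2 or _b are one class to them, and where a whole thing is asked for, a point or a joint stands for the part that bears it (a point fixed in the world has none). Each returns a list of dicts, best first, with "confidence" (0 to 1); they miss things now and then, are a little off and sometimes report something else, mostly with a low value. They report only what shows in the picture. A call takes as long as a camera call. They do not tell look-alikes from the thing itself.
- viewer.find_in(camera, label): "rect" ([left, top, width, height] in pixels, round what is visible of it).
The state is a dict: "time": time; "joint_pos": joint angles; "qvel": joint speeds; "joint_efforts": joint torques, N m; "tool_pos": TCP position; "ee_rot": TCP orientation; "ft_force": force on the tool from outside, world axes, zero at the start; "ft_torque": the same for the moment, N m; "gripper_width": finger opening in m; "grip_force": force on a finger pad.
Only numpy, scipy, OpenCV 4.12 (cv2) and the standard library are available. Lean on these libraries where they do the work, as an engineer would, in place of code of your own. Each camera call takes 0.05 s, during which the arm holds its last target. There are 200 camera calls.

## Working session

There is one attempt and no reset: what is moved stays moved. The work goes in short steps, Python scripts to look and compute and a tool call to move; the robot and the scene stay as the last step left them, time stands still between calls to the robot, and variables do not carry over. Pictures are saved under pics/ and viewed, at most 10 in all, crops included, and the job is handed in when it is done.

Besides the shell and the picture viewer there is one more tool, called after "Call:" as name([rows], argument=value, ...), one row to a line, values as JSON. send_rows: Moves the arm, as the interface text tells. Its arguments: {"type":"object","properties":{"commands":{"type":"array","items":{"type":"object","properties":{"ax":{"type":"number"},"ay":{"type":"number"},"az":{"type":"number"},"x":{"type":"number"},"y":{"type":"number"},"z":{"type":"number"},"claw":{"type":"number"}}}},"squeeze":{"type":"number"}},"required":["commands"]}

```bash
mkdir -p pics; ls; cat > h.py <<'E'
import numpy as np, cv2
from cell import readout, viewer, close_job, env
def snap(name):
    s=readout.read_state(); p,d=viewer.read_camera(name); return s,p,d
def cam(name,s):
    c=viewer.camera_params(name)
    if name=="wrist":
        T=np.eye(4);T[:3,:3]=s["ee_rot"];T[:3,3]=s["tool_pos"]
        M=T@np.array(c["mount"])
    else: M=np.linalg.inv(np.array(c["camera_from_world"]))
    return np.array(c["intrinsics"]),float(c["k1"]),M
def rays(C,px):
    K,k1,M=C
    px=np.atleast_2d(np.array(px,float))
    q=np.c_[(px[:,0]-K[0,2])/K[0,0],(px[:,1]-K[1,2])/K[1,1]]
    u=q.copy()
    for _ in range(20): u=q/(1+k1*(u**2).sum(1,keepdims=True))
    return np.c_[u[:,0],-u[:,1],-np.ones(len(u))]@M[:3,:3].T, M[:3,3]
def at_z(C,px,z):
    r,o=rays(C,px); return o+r*((z-o[2])/r[:,2:])
def at_d(C,px,d):
    r,o=rays(C,px); return o+r*np.reshape(d,(-1,1))
def proj(C,P):
    K,k1,M=C; P=np.atleast_2d(P); c=(P-M[:3,3])@M[:3,:3]
    u=np.c_[c[:,0],-c[:,1]]/-c[:,2:]; u=u*(1+k1*(u**2).sum(1,keepdims=True))
    return np.c_[u[:,0]*K[0,0]+K[0,2],u[:,1]*K[1,1]+K[1,2]]
E
python3 - <<'E'
from h import *
for n in("top","side"):
    s,p,d=snap(n); C=cam(n,s); print(n,C[0].round(0).tolist(),C[2].round(3).tolist())
    np.savez(f"{n}0.npz",p=p,d=d); cv2.imwrite(f"pics/{n}0.png",p[...,::-1])
    for l in("slide","notched_end","reader","specimen_tube","beaker","amber_bottle"):
        for o in viewer.find_in(n,l)[:2]:
            r=o["rect"]; c=[r[0]+r[2]/2,r[1]+r[3]/2]; print(l,round(o["confidence"],2),np.round(r),at_d(C,c,d[int(c[1]),int(c[0])]).round(3))
E
```

```text
pics
top [[508.0, 0.0, 323.0], [0.0, 508.0, 240.0], [0.0, 0.0, 1.0]] [[-0.028, 0.992, -0.124, 0.426], [-1.0, -0.027, 0.009, 0.083], [0.006, 0.124, 0.992, 0.925], [0.0, 0.0, 0.0, 1.0]]
slide 0.77 [305. 276.  22.  44.] [[0.436 0.091 0.015]]
slide 0.67 [225. 274.  42.  20.] [[0.464 0.215 0.011]]
notched_end 0.84 [302. 278.  23.  41.] [[0.435 0.095 0.005]]
notched_end 0.73 [224. 272.  45.  22.] [[0.467 0.216 0.002]]
reader 0.91 [398. 148.  68.  67.] [[ 0.631 -0.118  0.061]]
specimen_tube 0.51 [325. 212.  16.  17.] [[0.565 0.057 0.065]]
beaker 0.65 [307. 146.  26.  40.] [[0.654 0.077 0.096]]
beaker 0.59 [249. 173.  36.  37.] [[0.635 0.176 0.001]]
amber_bottle 0.74 [308. 150.  25.  37.] [[0.652 0.077 0.09 ]]
amber_bottle 0.18 [225. 273.  43.  22.] [[0.464 0.215 0.01 ]]
side [[507.0, 0.0, 318.0], [0.0, 507.0, 245.0], [0.0, 0.0, 1.0]] [[-0.991, 0.092, -0.098, 0.452], [-0.133, -0.597, 0.791, 0.796], [0.014, 0.797, 0.603, 0.602], [0.0, 0.0, 0.0, 1.0]]
slide 0.97 [338. 308.  24.  38.] [[0.468 0.234 0.016]]
slide 0.97 [353. 268.  42.  18.] [[0.438 0.106 0.016]]
notched_end 0.72 [340. 308.  20.  34.] [[0.47  0.217 0.003]]
notched_end 0.67 [351. 266.  46.  20.] [[0.436 0.104 0.015]]
reader 0.59 [257. 175.  58.  44.] [[ 0.629 -0.071  0.054]]
specimen_tube 0.66 [297. 223.  16.  43.] [[0.565 0.071 0.049]]
beaker 0.74 [246. 258.  31.  49.] [[0.617 0.196 0.058]]
amber_bottle 0.71 [237. 208.  26.  61.] [[0.661 0.096 0.068]]
```

```bash
python3 - <<'E'
from h import *
p=np.load("top0.npz")["p"][...,::-1]
cv2.imwrite("pics/topc.png",cv2.resize(p[130:330,210:476],None,fx=3,fy=3,interpolation=cv2.INTER_CUBIC))
E
```

```text
(no output)
```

View pics/topc.png

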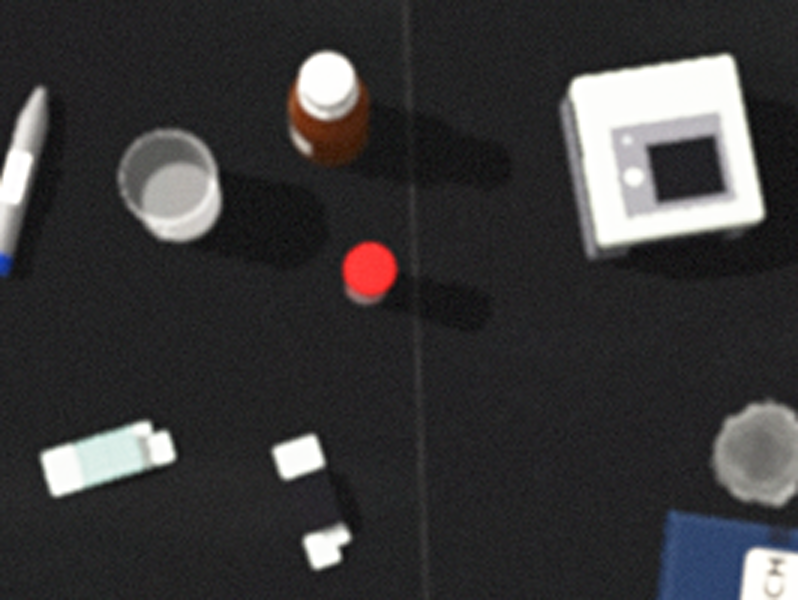

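View pics/side0.png

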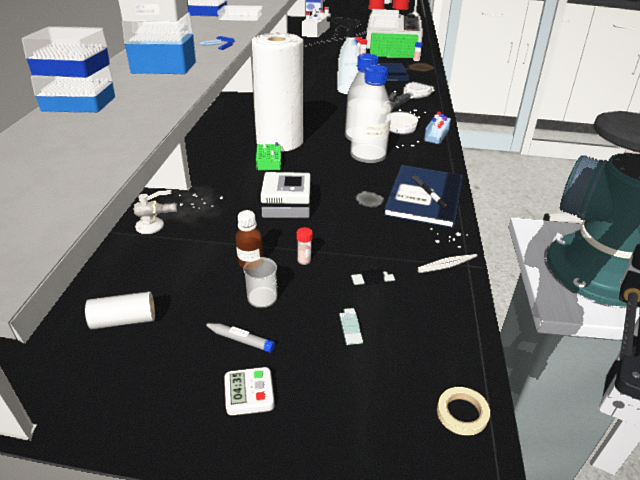

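The wanted slide is the pale green one in the top crop at (108,458), with its notch at the upper right corner (150,435). That puts the label end towards -y. The black one is the decoy. I still need to know which side of the reader is the front.

```bash
python3 - <<'E'
from h import *
z=np.load("side0.npz");p=z["p"][...,::-1]
a=cv2.resize(p[165:225,250:320],None,fx=8,fy=8,interpolation=cv2.INTER_CUBIC)
cv2.imwrite("pics/sidec.png",a)
z=np.load("top0.npz");p=z["p"];d=z["d"]
s=readout.read_state(); C=cam("top",s)
ys,xs=np.mgrid[0:480,0:640]
# reader top: points with z about .06
m=np.zeros((480,640),bool); m[140:225,390:480]=1
P=at_d(C,np.c_[xs[m],ys[m]],d[m]); t=P[(P[:,2]>.054)&(P[:,2]<.068)]
print("reader",len(t),np.median(t[:,2]),cv2.minAreaRect(t[:,:2].astype(np.float32)*1000))
# slide
hsv=cv2.cvtColor(p,cv2.COLOR_RGB2HSV)
m=np.zeros((480,640),bool); m[265:300,215:275]=1
m&=p.max(2)>90
for h in(.004,.016):
    P=at_z(C,np.c_[xs[m],ys[m]],h); print("slide",m.sum(),cv2.minAreaRect(P[:,:2].astype(np.float32)*1000))
P=at_d(C,np.c_[xs[m],ys[m]],d[m]);print(np.percentile(P[:,2],[5,50,95]))
E
```

```text
reader 3060 0.05981232632406175 ((634.8776245117188, -119.56182861328125), (101.95773315429688, 96.7529296875), 7.567742824554443)
slide 706 ((469.01080322265625, 217.05612182617188), (30.3571720123291, 79.44365692138672), 15.543946266174316)
slide 706 ((468.4464416503906, 215.30911254882812), (29.961626052856445, 78.40834045410156), 15.54399299621582)
[-0.00134788  0.0035549   0.01557203]
```

View pics/sidec.png

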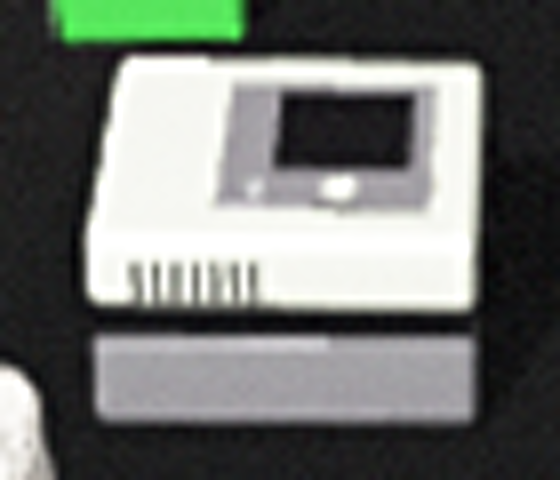

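The vents are at the far (+x) end of the reader's side (130–260, 280 in the crop), so the front faces the robot at about 7.6° heading.

```bash
cat >> h.py <<'E'
from scipy.spatial.transform import Rotation as R
def plan(target,yaw_y):
    "tool-frame shift to target and az turn (deg) for tool y heading yaw_y (deg, mod 180), tool vertical"
    s=readout.read_state(); A=np.array(s["ee_rot"]); d=A.T@(np.array(target)-s["tool_pos"])
    cur=np.degrees(np.arctan2(A[1,1],A[0,1])); w=(yaw_y-cur+90)%180-90
    print("pos",np.round(s["tool_pos"],4),"cur yaw y",round(cur,2),"shift(tool now)",d.round(4),"world turn",round(w,2),"=> az",round(-w,2),"zaxis",A[:,2].round(4),"q",np.round(s["joint_pos"],2),"t",s["time"])
    return d,w
E
python3 - <<'E'
from h import *
plan([.44,.215,.22],15.5)
print(viewer.camera_params("wrist")["mount"],readout.read_state()["ee_rot"])
E
```

```text
pos [0.2156 0.506  0.2276] cur yaw y 66.92 shift(tool now) [-0.3205 -0.1798  0.0075] world turn -51.42 => az 51.42 zaxis [ 1.e-04  2.e-04 -1.e+00] q [ 1.06  0.09  1.37 -0.    1.68 -0.1 ] t 0.7
[[ 7.41578837e-04  9.62789123e-01  2.70252761e-01  7.90320310e-02]
 [ 9.99999513e-01 -8.89995853e-04  4.26637088e-04 -7.28151970e-05]
 [ 6.51285385e-04  2.70252313e-01 -9.62789314e-01 -1.57262402e-01]
 [ 0.00000000e+00  0.00000000e+00  0.00000000e+00  1.00000000e+00]] [[-9.19963414e-01  3.92004217e-01  1.04978156e-04]
 [ 3.92004229e-01  9.19963402e-01  1.50257214e-04]
 [-3.76746001e-05  1.79383021e-04 -9.99999983e-01]]
```

Call:
send_rows([
  {"x": -0.032,"y": -0.018,"claw": 0.6},
  {"x": -0.032,"y": -0.018,"claw": 0.6},
  {"x": -0.032,"y": -0.018,"claw": 0.6},
  {"x": -0.032,"y": -0.018,"claw": 0.6},
  {"x": -0.032,"y": -0.018,"claw": 0.6},
])

```text
invalid input
```

Call:
send_rows([
  {"x": -0.032,"y": -0.018,"claw": 0.6},
  {"x": -0.032,"y": -0.018,"claw": 0.6},
  {"x": -0.032,"y": -0.018,"claw": 0.6},
  {"x": -0.032,"y": -0.018,"claw": 0.6},
  {"x": -0.032,"y": -0.018,"claw": 0.6},
])

```text
invalid input
```

Call:
send_rows([
  {"az": 7},
  {"az": 7},
  {"az": 7},
  {"az": 7},
  {"az": 7},
])

```text
invalid input
```

Call:
send_rows([
  {"az": 7},
  {"az": 7},
  {"az": 2.4},
  {},
  {},
])

```text
invalid input
```

```bash
python3 - <<'E'
from h import *
plan([.469,.216,.1],15.5)
s,p,d=snap("wrist"); C=cam("wrist",s); np.savez("w1.npz",p=p,d=d); cv2.imwrite("pics/w1.png",p[...,::-1])
for o in viewer.find_in("wrist","slide"): print(o["confidence"],np.round(o["rect"]))
print(proj(C,[.469,.216,.004]))
ys,xs=np.mgrid[0:480,0:640]
P=at_d(C,np.c_[xs.ravel(),ys.ravel()],d.ravel())
print("bench z",np.median(P[:,2]))
k=np.linalg.norm(P[:,:2]-[.469,.216],axis=1)<.06
c=P[k&(P[:,2]>.010)&(P[:,2]<.022)]; print("chamber",len(c),np.percentile(c[:,2],[10,50,90]),cv2.minAreaRect(c[:,:2].astype(np.float32)*1000))
E
```

```text
pos [0.2156 0.506  0.2276] cur yaw y 66.92 shift(tool now) [-0.3468 -0.1675  0.1275] world turn -51.42 => az 51.42 zaxis [ 1.e-04  2.e-04 -1.e+00] q [ 1.06  0.09  1.37 -0.    1.68 -0.1 ] t 0.7
0.8 [175. 453.  50.  24.]
[[195.97282391 470.1739691 ]]
bench z -0.7017541673485796
chamber 148 [0.01030553 0.01334038 0.0158012 ] ((459.9700622558594, 221.79962158203125), (36.4240608215332, 20.14512062072754), 69.10961151123047)
```

View pics/w1.png

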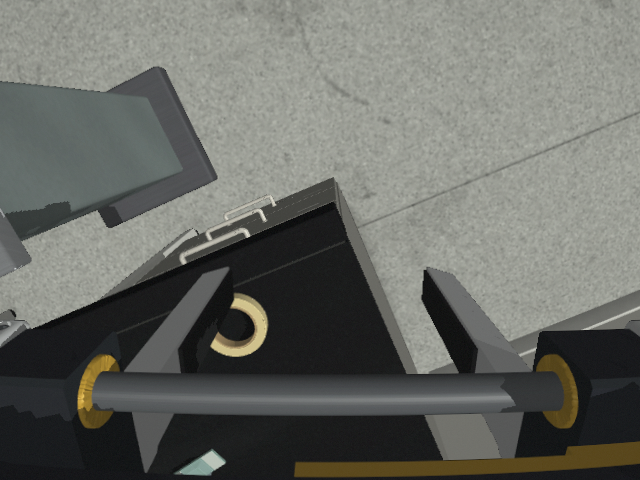

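The rows were refused and the arm hasn't moved; the picture shows the start pose, with the slide at (200,463). Each row probably needs every key.

Call:
send_rows([
  {"ax": 0,"ay": 0,"az": 0,"x": -0.032,"y": -0.018,"z": 0,"claw": 0.6},
  {"ax": 0,"ay": 0,"az": 0,"x": -0.032,"y": -0.018,"z": 0,"claw": 0.6},
  {"ax": 0,"ay": 0,"az": 0,"x": -0.032,"y": -0.018,"z": 0,"claw": 0.6},
  {"ax": 0,"ay": 0,"az": 0,"x": -0.032,"y": -0.018,"z": 0,"claw": 0.6},
  {"ax": 0,"ay": 0,"az": 0,"x": -0.032,"y": -0.018,"z": 0,"claw": 0.6},
], squeeze=25)

```text
time: 1.22
tool_pos: [0.3281, 0.3592, 0.2277]
ee_rot: [[-0.92, 0.391, 0.0], [0.391, 0.92, 0.0], [-0.0, 0.001, -1.0]]
ft_force: [0.5, -0.1, -0.3]
gripper_width: 0.0641
grip_force: 0.0
```

Call:
send_rows([
  {"ax": 0,"ay": 0,"az": 0,"x": -0.032,"y": -0.018,"z": 0,"claw": 0.6},
  {"ax": 0,"ay": 0,"az": 0,"x": -0.032,"y": -0.018,"z": 0,"claw": 0.6},
  {"ax": 0,"ay": 0,"az": 0,"x": -0.032,"y": -0.018,"z": 0,"claw": 0.6},
  {"ax": 0,"ay": 0,"az": 0,"x": -0.032,"y": -0.018,"z": 0,"claw": 0.6},
  {"ax": 0,"ay": 0,"az": 0,"x": -0.032,"y": -0.018,"z": 0,"claw": 0.6},
])

```text
time: 1.63
tool_pos: [0.4402, 0.2134, 0.2278]
ee_rot: [[-0.92, 0.392, 0.001], [0.392, 0.92, 0.0], [-0.001, 0.001, -1.0]]
ft_force: [0.8, -0.0, 1.6]
gripper_width: 0.0563
grip_force: 0.0
```

Call:
send_rows([
  {"ax": 0,"ay": 0,"az": 7,"x": 0,"y": 0,"z": 0,"claw": 0.6},
  {"ax": 0,"ay": 0,"az": 7,"x": 0,"y": 0,"z": 0,"claw": 0.6},
  {"ax": 0,"ay": 0,"az": 7,"x": 0,"y": 0,"z": 0,"claw": 0.6},
  {"ax": 0,"ay": 0,"az": 7,"x": 0,"y": 0,"z": 0,"claw": 0.6},
  {"ax": 0,"ay": 0,"az": 7,"x": 0,"y": 0,"z": 0,"claw": 0.6},
])

```text
time: 2.05
tool_pos: [0.4396, 0.2147, 0.2276]
ee_rot: [[-0.523, 0.852, 0.0], [0.852, 0.523, 0.0], [0.0, 0.0, -1.0]]
ft_force: [-1.4, 0.0, 1.1]
gripper_width: 0.0564
grip_force: 0.0
```

Call:
send_rows([
  {"ax": 0,"ay": 0,"az": 7,"x": 0,"y": 0,"z": 0,"claw": 0.6},
  {"ax": 0,"ay": 0,"az": 7,"x": 0,"y": 0,"z": 0,"claw": 0.6},
  {"ax": 0,"ay": 0,"az": 2.4,"x": 0,"y": 0,"z": 0,"claw": 0.6},
  {"ax": 0,"ay": 0,"az": 0,"x": 0,"y": 0,"z": 0,"claw": 0.6},
])

```text
time: 2.38
tool_pos: [0.4394, 0.2149, 0.2276]
ee_rot: [[-0.267, 0.964, 0.0], [0.964, 0.267, 0.0], [0.0, 0.0, -1.0]]
ft_force: [-0.3, 0.4, 0.9]
gripper_width: 0.0564
grip_force: 0.0
```

```bash
python3 - <<'E'
from h import *
plan([.469,.216,.1],15.5)
s,p,d=snap("wrist"); C=cam("wrist",s); np.savez("w2.npz",p=p,d=d); cv2.imwrite("pics/w2.png",p[...,::-1])
for o in viewer.find_in("wrist","slide"): print(o["confidence"],np.round(o["rect"]))
print(proj(C,[.469,.216,.004]))
ys,xs=np.mgrid[0:480,0:640]
P=at_d(C,np.c_[xs.ravel(),ys.ravel()],d.ravel())
k=np.linalg.norm(P[:,:2]-[.469,.216],axis=1)<.06
b=P[k]; print("bench z",np.percentile(b[:,2],[10,30,50]))
c=b[(b[:,2]>.012)&(b[:,2]<.020)]; print("chamber",len(c),np.percentile(c[:,2],[10,50,90]),cv2.minAreaRect(c[:,:2].astype(np.float32)*1000))
m=(p.max(2)>90).ravel()&k
for h in (.004,.016):
    Q=at_z(C,np.c_[xs.ravel(),ys.ravel()][m],h); print("bright",m.sum(),cv2.minAreaRect(Q[:,:2].astype(np.float32)*1000))
E
```

```text
pos [0.4394 0.2149 0.2276] cur yaw y 15.49 shift(tool now) [-0.0069  0.0287  0.1276] world turn 0.01 => az -0.01 zaxis [ 2.e-04  1.e-04 -1.e+00] q [ 0.34 -0.05  1.51  0.    1.68  0.07] t 2.3833
0.85 [344. 173.  28.  74.]
0.74 [269. 295.  60.  28.]
[[356.67033246 208.74174634]]
bench z [0.00035562 0.29934774 0.31860502]
chamber 237 [0.01413423 0.0157622  0.01681098] ((469.24505615234375, 217.18260192871094), (21.633708953857422, 33.80380630493164), 16.1582088470459)
bright 30317 ((598.2086791992188, 91.24038696289062), (596.002197265625, 386.7196960449219), 15.599286079406738)
bright 30317 ((592.5347900390625, 97.53166198730469), (577.2216796875, 374.533935546875), 15.599286079406738)
```

View pics/w2.png

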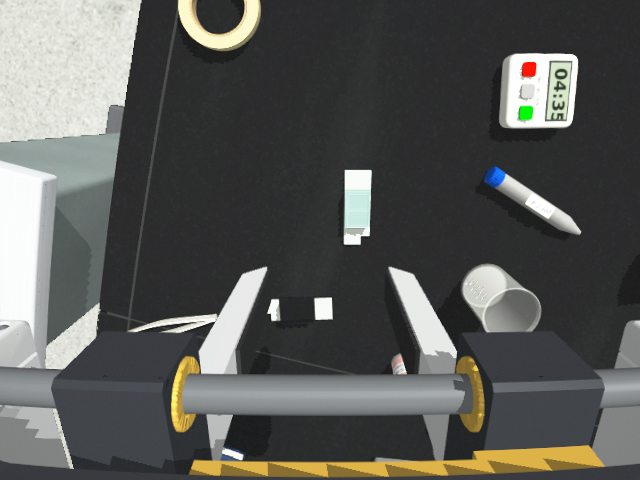

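The slide is at (358,207) with its notch at the lower right (365,240), as expected. The chamber is at (0.4692, 0.2172), yaw about 15.6°. I'll descend.

Call:
send_rows([
  {"ax": 0,"ay": 0,"az": 0,"x": -0.0057,"y": 0.0293,"z": 0,"claw": 0.6},
  {"ax": 0,"ay": 0,"az": 0,"x": 0,"y": 0,"z": 0.035,"claw": 0.6},
  {"ax": 0,"ay": 0,"az": 0,"x": 0,"y": 0,"z": 0.035,"claw": 0.6},
  {"ax": 0,"ay": 0,"az": 0,"x": 0,"y": 0,"z": 0.035,"claw": 0.6},
  {"ax": 0,"ay": 0,"az": 0,"x": 0,"y": 0,"z": 0.035,"claw": 0.6},
])

```text
time: 2.9
tool_pos: [0.4694, 0.2173, 0.0863]
ee_rot: [[-0.269, 0.963, 0.001], [0.963, 0.269, 0.0], [0.0, 0.001, -1.0]]
ft_force: [0.4, 0.0, -0.9]
gripper_width: 0.0566
grip_force: 0.0
```

Call:
send_rows([
  {"ax": 0,"ay": 0,"az": 0,"x": 0,"y": 0,"z": 0.03,"claw": 0.6},
  {"ax": 0,"ay": 0,"az": 0,"x": 0,"y": 0,"z": 0.018,"claw": 0.6},
  {"ax": 0,"ay": 0,"az": 0,"x": 0,"y": 0,"z": 0.007,"claw": 0.6},
  {"ax": 0,"ay": 0,"az": 0,"x": 0,"y": 0,"z": 0,"claw": 0.6},
  {"ax": 0,"ay": 0,"az": 0,"x": 0,"y": 0,"z": 0,"claw": 0.6},
])

```text
time: 3.32
tool_pos: [0.4698, 0.2176, 0.0333]
ee_rot: [[-0.268, 0.963, 0.001], [0.963, 0.268, 0.0], [0.0, 0.001, -1.0]]
ft_force: [1.2, 0.4, 0.4]
gripper_width: 0.0565
grip_force: 0.0
```

```bash
python3 - <<'E'
from h import *
plan([.4692,.2172,.0275],15.6)
s,p,d=snap("wrist"); C=cam("wrist",s); cv2.imwrite("pics/w3.png",p[...,::-1])
E
```

```text
pos [0.4698 0.2176 0.0333] cur yaw y 15.55 shift(tool now) [-0.0002 -0.0007  0.0058] world turn 0.05 => az -0.05 zaxis [ 1.1e-03  5.0e-04 -1.0e+00] q [0.32 0.14 1.71 0.   1.29 0.05] t 3.3167
```

View pics/w3.png

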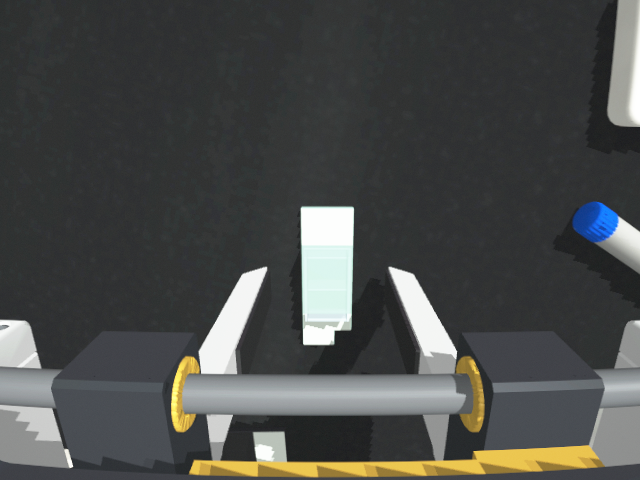

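The slide sits square and centred between the fingers, with the chamber at (327,290). The tool needs another 5.5 mm down, then close.

Call:
send_rows([
  {"ax": 0,"ay": 0,"az": 0,"x": 0,"y": 0,"z": 0.0055,"claw": 0.6},
  {"ax": 0,"ay": 0,"az": 0,"x": 0,"y": 0,"z": 0,"claw": 0.6},
])

```text
time: 3.53
tool_pos: [0.47, 0.2176, 0.0279]
ee_rot: [[-0.268, 0.963, 0.002], [0.963, 0.268, 0.001], [0.0, 0.002, -1.0]]
ft_force: [-0.1, -0.2, -0.7]
gripper_width: 0.0566
grip_force: 0.0
```

Call:
send_rows([
  {"ax": 0,"ay": 0,"az": 0,"x": 0,"y": 0,"z": 0,"claw": 0.2},
  {"ax": 0,"ay": 0,"az": 0,"x": 0,"y": 0,"z": 0,"claw": 0.15},
  {"ax": 0,"ay": 0,"az": 0,"x": 0,"y": 0,"z": 0,"claw": 0.15},
  {"ax": 0,"ay": 0,"az": 0,"x": 0,"y": 0,"z": 0,"claw": 0.1},
  {"ax": 0,"ay": 0,"az": 0,"x": 0,"y": 0,"z": 0,"claw": 0.1},
], squeeze=25)

```text
time: 3.95
tool_pos: [0.4693, 0.2174, 0.0272]
ee_rot: [[-0.268, 0.964, 0.0], [0.964, 0.268, 0.0], [0.0, 0.0, -1.0]]
ft_force: [0.2, 0.5, -1.1]
gripper_width: 0.0267
grip_force: 0.0
```

Call:
send_rows([
  {"ax": 0,"ay": 0,"az": 0,"x": 0,"y": 0,"z": 0,"claw": 0.1},
  {"ax": 0,"ay": 0,"az": 0,"x": 0,"y": 0,"z": 0,"claw": 0.1},
  {"ax": 0,"ay": 0,"az": 0,"x": 0,"y": 0,"z": 0,"claw": 0.1},
  {"ax": 0,"ay": 0,"az": 0,"x": 0,"y": 0,"z": 0,"claw": 0.1},
])

```text
time: 4.28
tool_pos: [0.4693, 0.2173, 0.0271]
ee_rot: [[-0.268, 0.964, 0.0], [0.964, 0.268, 0.0], [0.0, 0.0, -1.0]]
ft_force: [0.1, -1.2, 0.4]
gripper_width: 0.0218
grip_force: 25.0
```

Call:
send_rows([
  {"ax": 0,"ay": 0,"az": 0,"x": 0,"y": 0,"z": -0.01,"claw": 0.1},
  {"ax": 0,"ay": 0,"az": 0,"x": 0,"y": 0,"z": -0.02,"claw": 0.1},
  {"ax": 0,"ay": 0,"az": 0,"x": 0,"y": 0,"z": -0.03,"claw": 0.1},
  {"ax": 0,"ay": 0,"az": 0,"x": 0,"y": 0,"z": -0.03,"claw": 0.1},
  {"ax": 0,"ay": 0,"az": 0,"x": 0,"y": 0,"z": -0.02,"claw": 0.1},
])

```text
time: 4.7
tool_pos: [0.4701, 0.2176, 0.1407]
ee_rot: [[-0.268, 0.964, 0.004], [0.964, 0.268, 0.001], [0.0, 0.004, -1.0]]
ft_force: [0.9, -0.1, 0.2]
gripper_width: 0.0218
grip_force: 25.0
```

Call:
send_rows([
  {"ax": 0,"ay": 0,"az": -6,"x": 0,"y": 0,"z": 0,"claw": 0.1},
  {"ax": 0,"ay": 0,"az": -6,"x": 0,"y": 0,"z": 0,"claw": 0.1},
  {"ax": 0,"ay": 0,"az": -6,"x": 0,"y": 0,"z": 0,"claw": 0.1},
  {"ax": 0,"ay": 0,"az": -6,"x": 0,"y": 0,"z": 0,"claw": 0.1},
  {"ax": 0,"ay": 0,"az": -6,"x": 0,"y": 0,"z": 0,"claw": 0.1},
])

```text
time: 5.12
tool_pos: [0.4692, 0.2173, 0.1378]
ee_rot: [[-0.717, 0.697, 0.001], [0.697, 0.717, 0.0], [-0.0, 0.001, -1.0]]
ft_force: [1.0, -0.3, -0.3]
gripper_width: 0.0217
grip_force: 25.0
```

Call:
send_rows([
  {"ax": 0,"ay": 0,"az": -6,"x": 0,"y": 0,"z": 0,"claw": 0.1},
  {"ax": 0,"ay": 0,"az": -6,"x": 0,"y": 0,"z": 0,"claw": 0.1},
  {"ax": 0,"ay": 0,"az": -6,"x": 0,"y": 0,"z": 0,"claw": 0.1},
  {"ax": 0,"ay": 0,"az": -6,"x": 0,"y": 0,"z": 0,"claw": 0.1},
  {"ax": 0,"ay": 0,"az": -6,"x": 0,"y": 0,"z": 0,"claw": 0.1},
])

```text
time: 5.53
tool_pos: [0.4692, 0.2173, 0.1377]
ee_rot: [[-0.97, 0.245, 0.0], [0.245, 0.97, 0.0], [-0.0, 0.0, -1.0]]
ft_force: [0.3, 1.1, -0.6]
gripper_width: 0.0216
grip_force: 25.0
```

Call:
send_rows([
  {"ax": 0,"ay": 0,"az": -6,"x": 0,"y": 0,"z": 0,"claw": 0.1},
  {"ax": 0,"ay": 0,"az": -6,"x": 0,"y": 0,"z": 0,"claw": 0.1},
  {"ax": 0,"ay": 0,"az": -6,"x": 0,"y": 0,"z": 0,"claw": 0.1},
  {"ax": 0,"ay": 0,"az": -4,"x": 0,"y": 0,"z": 0,"claw": 0.1},
  {"ax": 0,"ay": 0,"az": 0,"x": 0,"y": 0,"z": 0,"claw": 0.1},
])

```text
time: 5.95
tool_pos: [0.4692, 0.2173, 0.1376]
ee_rot: [[-0.991, -0.132, 0.001], [-0.132, 0.991, 0.0], [-0.001, 0.0, -1.0]]
ft_force: [0.3, 0.5, -0.1]
gripper_width: 0.0218
grip_force: 25.0
```

```bash
python3 - <<'E'
from h import *
plan([.45,-.14,.13],97.6); print(readout.read_state()["grip_force"])
E
```

```text
pos [0.4692 0.2173 0.1376] cur yaw y 97.58 shift(tool now) [ 0.0662 -0.3517  0.0075] world turn 0.02 => az -0.02 zaxis [ 6.e-04  3.e-04 -1.e+00] q [ 0.32  0.05  1.59  0.    1.5  -1.38] t 5.95
24.998323917388916
```

Call:
send_rows([
  {"ax": 0,"ay": 0,"az": 0,"x": 0.006,"y": -0.032,"z": 0,"claw": 0.1},
  {"ax": 0,"ay": 0,"az": 0,"x": 0.006,"y": -0.032,"z": 0,"claw": 0.1},
  {"ax": 0,"ay": 0,"az": 0,"x": 0.006,"y": -0.032,"z": 0,"claw": 0.1},
  {"ax": 0,"ay": 0,"az": 0,"x": 0.006,"y": -0.032,"z": 0,"claw": 0.1},
  {"ax": 0,"ay": 0,"az": 0,"x": 0.006,"y": -0.032,"z": 0,"claw": 0.1},
])

```text
time: 6.37
tool_pos: [0.4601, 0.0535, 0.1375]
ee_rot: [[-0.992, -0.129, 0.001], [-0.129, 0.992, 0.0], [-0.001, -0.0, -1.0]]
ft_force: [0.5, -0.4, -0.6]
gripper_width: 0.0219
grip_force: 25.0
```

Call:
send_rows([
  {"ax": 0,"ay": 0,"az": 0,"x": 0.006,"y": -0.032,"z": 0,"claw": 0.1},
  {"ax": 0,"ay": 0,"az": 0,"x": 0.006,"y": -0.032,"z": 0,"claw": 0.1},
  {"ax": 0,"ay": 0,"az": 0,"x": 0.006,"y": -0.032,"z": 0,"claw": 0.1},
  {"ax": 0,"ay": 0,"az": 0,"x": 0.006,"y": -0.032,"z": 0,"claw": 0.1},
  {"ax": 0,"ay": 0,"az": 0,"x": 0.006,"y": -0.032,"z": 0,"claw": 0.1},
])

```text
time: 6.78
tool_pos: [0.4513, -0.1093, 0.1376]
ee_rot: [[-0.992, -0.129, 0.001], [-0.129, 0.992, -0.0], [-0.001, -0.0, -1.0]]
ft_force: [1.4, 0.7, -0.1]
gripper_width: 0.0214
grip_force: 25.0
```

Call:
send_rows([
  {"ax": 0,"ay": 0,"az": 0,"x": 0.006,"y": -0.032,"z": 0,"claw": 0.1},
  {"ax": 0,"ay": 0,"az": 0,"x": 0,"y": 0,"z": 0,"claw": 0.1},
  {"ax": 0,"ay": 0,"az": 0,"x": 0,"y": 0,"z": 0,"claw": 0.1},
])

```text
time: 7.03
tool_pos: [0.4496, -0.1416, 0.1373]
ee_rot: [[-0.992, -0.126, 0.0], [-0.126, 0.992, 0.0], [-0.0, 0.0, -1.0]]
ft_force: [-0.0, 0.3, -0.9]
gripper_width: 0.0217
grip_force: 25.0
```

```bash
python3 - <<'E'
from h import *
plan([.527,-.134,.06],97.6)
s,p,d=snap("wrist"); C=cam("wrist",s); np.savez("w4.npz",p=p,d=d); cv2.imwrite("pics/w4.png",p[...,::-1])
for l in("slide","reader","slot_mouth"):
    for o in viewer.find_in("wrist",l): print(l,o["confidence"],np.round(o["rect"]))
ys,xs=np.mgrid[0:480,0:640]
P=at_d(C,np.c_[xs.ravel(),ys.ravel()],d.ravel())
k=(np.abs(P[:,2]-.06)<.006)&(np.linalg.norm(P[:,:2]-[.635,-.12],axis=1)<.1)
c=P[k]; print("wrist reader top",len(c),cv2.minAreaRect(c[:,:2].astype(np.float32)*1000) if len(c) else 0)
s,p,d=snap("top"); C=cam("top",s); np.savez("top1.npz",p=p,d=d)
P=at_d(C,np.c_[xs.ravel(),ys.ravel()],d.ravel())
k=(np.abs(P[:,2]-.06)<.006)&(np.linalg.norm(P[:,:2]-[.635,-.12],axis=1)<.1)
c=P[k]; print("top reader top",len(c),cv2.minAreaRect(c[:,:2].astype(np.float32)*1000) if len(c) else 0)
E
```

```text
pos [ 0.4496 -0.1416  0.1373] cur yaw y 97.23 shift(tool now) [-0.0777 -0.0022  0.0773] world turn 0.37 => az -0.37 zaxis [ 2.e-04  4.e-04 -1.e+00] q [-0.43 -0.05  1.69  0.    1.5  -2.12] t 7.0333
slide 0.69 [302. 212.  56. 142.]
reader 0.91 [284. 416.  88.  43.]
slot_mouth 0.73 [284. 414.  88.  48.]
slot_mouth 0.72 [506. 449.  48.  20.]
wrist reader top 3471 ((602.447998046875, -121.71833801269531), (36.079158782958984, 68.42285919189453), 6.636298656463623)
top reader top 3050 ((635.65380859375, -119.57945251464844), (100.13259887695312, 97.21817016601562), 7.176120281219482)
```

View pics/w4.png

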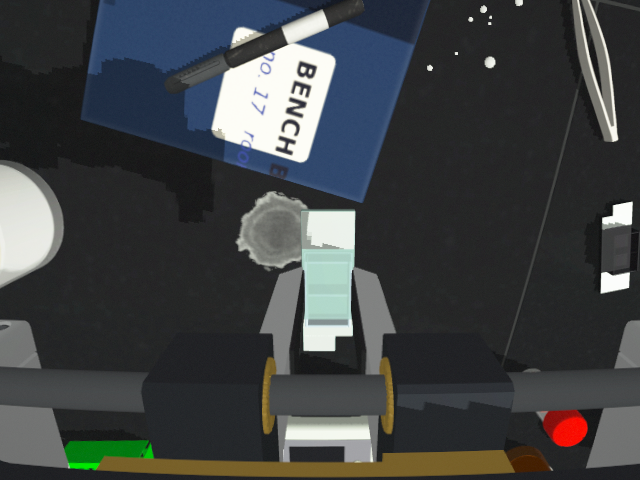

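The slide is held square, its notched end away from the camera at (320,350) with the notch at the lower right, so it will face the reader with the notch at +y. I'll now refine the reader pose, the camera bias and the slide's position in the hand.

```bash
python3 - <<'E'
from h import *
ys,xs=np.mgrid[0:480,0:640]; px=np.c_[xs.ravel(),ys.ravel()]
s=readout.read_state(); C=cam("top",s)
z=np.load("top0.npz");p=z["p"];d=z["d"]
P=at_d(C,px,d.ravel())
k=(np.linalg.norm(P[:,:2]-[.469,.217],axis=1)<.05)&(P[:,2]>.011)&(P[:,2]<.022)
print("chamber top cam",k.sum(),cv2.minAreaRect(P[k,:2].astype(np.float32)*1000), P[k,:2].mean(0))
# reader, white/grey top surface edges by depth & plane z=.06
k=(np.linalg.norm(P[:,:2]-[.635,-.12],axis=1)<.085)&(P[:,2]>.052)&(P[:,2]<.07)
Q=at_z(C,px[k],.060)[:,:2]*1000
m=np.zeros((480,640),np.uint8); m.ravel()[k]=255
h=cv2.convexHull(Q.astype(np.float32))[:,0]
print("hull rect",cv2.minAreaRect(h))
for th in (6,6.5,7,7.5,8,8.5):
    t=np.radians(th);u=Q@[np.cos(t),np.sin(t)];v=Q@[-np.sin(t),np.cos(t)]
    e=lambda a:np.round([np.sort(a)[15],np.sort(a)[-15]],1)
    print(th,e(u),e(v),np.ptp(e(u)),np.ptp(e(v)))
t=np.radians(7.4);ex=np.array([np.cos(t),np.sin(t),0]);ey=np.array([-np.sin(t),np.cos(t),0]);o=np.array([.635,-.1196,0])
for hz in (.056,.045,.034,.02,.008):
    q=proj(C,[o-ex*.052+ey*y+[0,0,hz] for y in np.linspace(-.044,.044,9)]).round().astype(int)
    print(hz,[int(p[b,a].mean()) for a,b in q])
# slide in hand
z=np.load("w4.npz");C=cam("wrist",s);p=z["p"]
A=np.array(s["ee_rot"]);T=np.array(s["tool_pos"])
for zz,q in((.114,[[302,210],[355,210],[303,350],[335,350],[335,336],[352,336]]),(.126,[[303,249],[353,249],[304,319],[351,319]])):
    print(((at_z(C,q,zz)-T)@A*1000).round(1).tolist())
E
```

```text
chamber top cam 74 ((468.3772277832031, 216.63430786132812), (22.14652442932129, 34.445762634277344), 15.41208553314209) [0.46890179 0.2166306 ]
hull rect ((631.7579956054688, -118.30025482177734), (105.65428161621094, 97.06587982177734), 7.564375400543213)
6 [568.5 668.5] [-232. -136.] 100.0 96.0
6.5 [567.  666.7] [-237.3 -141.4] 99.70000000000005 95.9
7 [565.5 665. ] [-242.6 -146.9] 99.5 95.69999999999999
7.5 [563.8 663.3] [-247.9 -152.2] 99.5 95.70000000000002
8 [562.  661.5] [-253.3 -157.5] 99.5 95.80000000000001
8.5 [560.1 659.7] [-258.6 -162.8] 99.60000000000002 95.80000000000001
0.056 [23, 70, 45, 38, 42, 39, 36, 65, 73]
0.045 [25, 74, 29, 27, 29, 24, 28, 64, 74]
0.034 [25, 61, 24, 27, 22, 17, 22, 65, 64]
0.02 [26, 29, 20, 19, 20, 17, 18, 42, 44]
0.008 [25, 22, 22, 16, 26, 12, 21, 28, 38]
[[38.0, -11.9, 23.0], [38.0, 13.0, 23.0], [-37.4, -12.8, 23.0], [-37.4, 4.1, 23.0], [-29.0, 4.0, 23.0], [-29.0, 12.8, 23.0]]
[[22.7, -11.0, 11.0], [22.7, 11.6, 11.0], [-12.6, -11.1, 11.0], [-12.6, 11.3, 11.0]]
```

Call:
send_rows([
  {"ax": 0,"ay": 0,"az": -0.3,"x": -0.0259,"y": 0,"z": 0,"claw": 0.1},
  {"ax": 0,"ay": 0,"az": 0,"x": -0.0259,"y": 0,"z": 0,"claw": 0.1},
  {"ax": 0,"ay": 0,"az": 0,"x": -0.0259,"y": 0,"z": 0.02,"claw": 0.1},
  {"ax": 0,"ay": 0,"az": 0,"x": 0,"y": 0,"z": 0.03,"claw": 0.1},
  {"ax": 0,"ay": 0,"az": 0,"x": 0,"y": 0,"z": 0.02,"claw": 0.1},
])

```text
time: 7.7
tool_pos: [0.5276, -0.128, 0.0651]
ee_rot: [[-0.99, -0.139, -0.001], [-0.139, 0.99, 0.001], [0.001, 0.001, -1.0]]
ft_force: [-0.6, 0.7, -0.4]
gripper_width: 0.0216
grip_force: 25.0
```

Call:
send_rows([
  {"ax": 0,"ay": 0,"az": 0,"x": 0,"y": 0,"z": 0.008,"claw": 0.1},
  {"ax": 0,"ay": 0,"az": 0,"x": 0,"y": 0,"z": 0,"claw": 0.1},
  {"ax": 0,"ay": 0,"az": 0,"x": 0,"y": 0,"z": 0,"claw": 0.1},
  {"ax": 0,"ay": 0,"az": 0,"x": 0,"y": 0,"z": 0,"claw": 0.1},
])

```text
time: 8.03
tool_pos: [0.528, -0.13, 0.0609]
ee_rot: [[-0.991, -0.136, 0.003], [-0.136, 0.991, -0.001], [-0.003, -0.001, -1.0]]
ft_force: [-0.4, 1.1, -0.3]
gripper_width: 0.0218
grip_force: 25.0
```

```bash
python3 - <<'E'
from h import *
plan([.5267,-.132,.0592],97.5)
s,p,d=snap("wrist"); cv2.imwrite("pics/w5.png",cv2.resize(p[180:480,200:460,::-1],None,fx=2,fy=2))
E
```

```text
pos [ 0.528  -0.13    0.0609] cur yaw y 97.84 shift(tool now) [ 0.0015 -0.0018  0.0017] world turn -0.34 => az 0.34 zaxis [ 0.0032 -0.0011 -1.    ] q [-0.35  0.16  1.62  0.    1.35 -2.05] t 8.0333
```

View pics/w5.png

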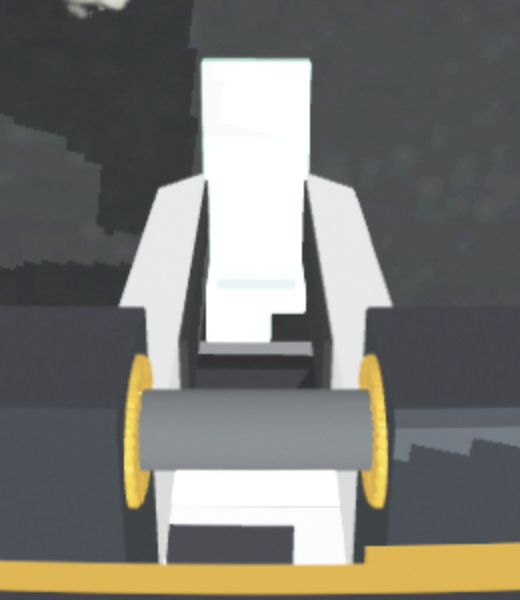

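The slide is still square in the hand. A grey band (reader lip) shows just ahead of its end at crop (255,348). I'll read its depth.

```bash
python3 - <<'E'
from h import *
s,p,d=snap("wrist"); C=cam("wrist",s); np.savez("w5.npz",p=p,d=d)
t=np.radians(7.5);B=np.array([[np.cos(t),np.sin(t),0],[-np.sin(t),np.cos(t),0],[0,0,1]])
print("tcp uvz",(B@s["tool_pos"]*1000).round(1))
for c in (310,327,345):
    for r in (344,349,352,354,356,359,364,370,418,425,435,442,450):
        print(c,r,p[r,c],(B@at_d(C,[c,r],d[r,c])[0]*1000).round(1))
E
```

```text
tcp uvz [ 506.6 -198.    61.2]
310 344 [255 255 255] [ 541.  -206.9   37.4]
310 349 [255 255 255] [ 543.8 -206.9   37.8]
310 352 [159 159 161] [ 565.5 -208.4    7.6]
310 354 [159 159 165] [ 565.4 -208.3   10. ]
310 356 [130 133 135] [ 565.3 -208.2   12.1]
310 359 [52 49 51] [ 560.3 -207.7   22.7]
310 364 [67 70 72] [ 561.3 -207.5   26. ]
310 370 [69 71 74] [ 563.4 -207.4   28.8]
310 418 [255 255 255] [ 568.8 -206.1   60.3]
310 425 [255 255 255] [ 574.3 -206.2   59. ]
310 435 [252 252 253] [ 579.2 -206.2   60.6]
310 442 [129 131 136] [ 583.9 -206.2   60.4]
310 450 [77 79 84] [ 588.7 -206.3   60.9]
327 344 [255 255 255] [ 540.7 -198.    37.8]
327 349 [255 255 255] [ 543.6 -197.9   38. ]
327 352 [158 160 164] [ 565.5 -197.9    7.4]
327 354 [159 160 164] [ 565.8 -197.9    9.1]
327 356 [130 132 135] [ 565.7 -197.9   11.5]
327 359 [51 48 52] [ 560.6 -197.9   22.1]
327 364 [62 65 66] [ 560.5 -197.9   27. ]
327 370 [73 72 73] [ 563.8 -197.8   28.1]
327 418 [255 255 255] [ 568.7 -197.7   60.3]
327 425 [255 255 255] [ 573.4 -197.7   59.9]
327 435 [252 252 253] [ 578.9 -197.6   60.8]
327 442 [135 136 141] [ 583.6 -197.6   60.6]
327 450 [77 80 85] [ 588.9 -197.6   60.6]
345 344 [56 58 59] [ 5.647e+02 -1.865e+02 -3.000e-01]
345 349 [57 58 58] [ 569.  -186.4   -1.4]
345 352 [158 159 164] [ 565.7 -186.8    7. ]
345 354 [158 162 163] [ 565.5 -186.9    9.5]
345 356 [157 159 162] [ 565.8 -186.9   11.2]
345 359 [51 50 52] [ 559.9 -187.5   22.9]
345 364 [65 66 69] [ 560.8 -187.6   26.5]
345 370 [69 70 74] [ 563.5 -187.7   28.3]
345 418 [255 255 255] [ 568.9 -188.8   60. ]
345 425 [255 255 255] [ 572.6 -188.8   60.7]
345 435 [252 252 253] [ 579.2 -188.6   60.5]
345 442 [156 157 161] [ 583.2 -188.5   61. ]
345 450 [75 77 83] [ 589.  -188.4   60.5]
```

```bash
python3 - <<'E'
from h import *
z=np.load("w5.npz");p=z["p"].mean(2).astype(int);d=z["d"]
s=readout.read_state();C=cam("wrist",s)
t=np.radians(7.5);B=np.array([[np.cos(t),np.sin(t),0],[-np.sin(t),np.cos(t),0],[0,0,1]])
print("cols",list(range(288,368,2)))
for r in range(358,375,2): print(r,p[r,288:368:2].tolist())
for r in (362,366):print([(c,(B@at_d(C,[c,r],d[r,c])[0]*1000).round(0)[1:].astype(int).tolist(), round(float((B@at_d(C,[c,r],d[r,c])[0]*1000)[0]))) for c in range(288,368,5)])
E
```

```text
cols [288, 290, 292, 294, 296, 298, 300, 302, 304, 306, 308, 310, 312, 314, 316, 318, 320, 322, 324, 326, 328, 330, 332, 334, 336, 338, 340, 342, 344, 346, 348, 350, 352, 354, 356, 358, 360, 362, 364, 366]
358 [219, 86, 79, 62, 59, 59, 53, 51, 51, 52, 51, 51, 50, 51, 49, 50, 51, 51, 51, 50, 51, 49, 51, 50, 51, 52, 51, 51, 49, 49, 50, 50, 51, 48, 55, 61, 60, 78, 79, 173]
360 [220, 88, 79, 64, 59, 58, 52, 51, 51, 51, 52, 50, 50, 51, 49, 50, 51, 50, 50, 51, 49, 51, 49, 50, 49, 49, 51, 51, 50, 51, 47, 51, 50, 50, 53, 60, 60, 78, 77, 174]
362 [220, 98, 78, 63, 59, 58, 53, 52, 50, 51, 51, 52, 49, 52, 52, 51, 51, 51, 51, 53, 50, 53, 50, 52, 52, 52, 52, 52, 51, 51, 51, 50, 51, 52, 52, 60, 61, 79, 78, 188]
364 [220, 100, 79, 65, 58, 63, 70, 69, 70, 69, 69, 69, 69, 69, 70, 68, 69, 65, 64, 63, 67, 66, 67, 65, 67, 67, 64, 65, 65, 64, 65, 66, 66, 58, 51, 60, 61, 79, 79, 189]
366 [220, 100, 78, 68, 59, 68, 73, 72, 71, 70, 70, 71, 72, 72, 72, 71, 70, 71, 71, 71, 72, 72, 70, 71, 72, 71, 71, 72, 70, 71, 73, 72, 70, 52, 51, 60, 61, 80, 79, 189]
368 [220, 102, 79, 67, 58, 70, 72, 72, 70, 71, 72, 72, 71
[... 690 characters left out ...]
(303, [-212, 25], 561), (308, [-209, 26], 560), (313, [-206, 26], 560), (318, [-203, 26], 560), (323, [-200, 25], 561), (328, [-197, 26], 560), (333, [-194, 25], 560), (338, [-192, 25], 560), (343, [-189, 25], 560), (348, [-186, 24], 561), (353, [-183, 25], 560), (358, [-187, 97], 511), (363, [-186, 109], 502)]
[(288, [-210, 111], 503), (293, [-209, 109], 504), (298, [-214, 28], 561), (303, [-212, 27], 562), (308, [-209, 29], 561), (313, [-206, 28], 561), (318, [-203, 28], 561), (323, [-200, 28], 561), (328, [-197, 28], 561), (333, [-194, 26], 562), (338, [-192, 28], 561), (343, [-189, 27], 562), (348, [-186, 28], 561), (353, [-183, 26], 562), (358, [-187, 97], 512), (363, [-186, 110], 503)]
```

Call:
send_rows([
  {"ax": 0,"ay": 0,"az": 0.3,"x": 0,"y": -0.008,"z": 0.0015,"claw": 0.1},
  {"ax": 0,"ay": 0,"az": 0,"x": 0,"y": 0,"z": 0,"claw": 0.1},
  {"ax": 0,"ay": 0,"az": 0,"x": 0,"y": 0,"z": 0,"claw": 0.1},
  {"ax": 0,"ay": 0,"az": 0,"x": 0,"y": 0,"z": 0,"claw": 0.1},
])

```text
time: 8.47
tool_pos: [0.528, -0.1381, 0.0577]
ee_rot: [[-0.991, -0.13, 0.0], [-0.13, 0.991, 0.0], [-0.0, 0.0, -1.0]]
ft_force: [-0.5, -0.1, 0.2]
gripper_width: 0.022
grip_force: 25.0
```

```bash
python3 - <<'E'
from h import *
plan([.5267,-.132,.0592],97.5)
s,p,d=snap("wrist");C=cam("wrist",s);p=p.mean(2).astype(int)
t=np.radians(7.5);B=np.array([[np.cos(t),np.sin(t),0],[-np.sin(t),np.cos(t),0],[0,0,1]])
print("tcp uvz",(B@s["tool_pos"]*1000).round(1))
print("cols",list(range(292,364,2)))
for r in range(358,376,2): print(r,p[r,292:364:2].tolist())
for r in (345,349):print(r,p[r,298:342].tolist())
f=lambda c,r:(B@at_d(C,[c,r],d[r,c])[0]*1000).round(1).tolist()
for r in (346,364,366,368,370,372): print(r,[f(c,r) for c in (305,315,327,350)])
E
```

```text
pos [ 0.528  -0.1381  0.0577] cur yaw y 97.48 shift(tool now) [ 0.0005  0.0062 -0.0015] world turn 0.02 => az -0.02 zaxis [ 4.e-04  1.e-04 -1.e+00] q [-0.36  0.17  1.62  0.    1.35 -2.06] t 8.4667
tcp uvz [ 505.4 -205.8   57.7]
cols [292, 294, 296, 298, 300, 302, 304, 306, 308, 310, 312, 314, 316, 318, 320, 322, 324, 326, 328, 330, 332, 334, 336, 338, 340, 342, 344, 346, 348, 350, 352, 354, 356, 358, 360, 362]
358 [78, 62, 59, 60, 156, 157, 159, 159, 160, 157, 158, 158, 158, 158, 159, 158, 158, 160, 158, 158, 158, 158, 159, 158, 159, 159, 159, 160, 160, 159, 159, 159, 117, 59, 58, 78]
360 [77, 62, 59, 62, 158, 159, 159, 160, 160, 159, 160, 160, 159, 159, 159, 158, 159, 159, 159, 159, 159, 159, 160, 159, 160, 159, 159, 160, 159, 160, 160, 160, 135, 59, 58, 77]
362 [78, 62, 59, 76, 141, 102, 71, 71, 96, 98, 98, 97, 96, 98, 97, 98, 99, 99, 100, 99, 98, 100, 98, 100, 96, 99, 98, 97, 97, 98, 98, 96, 90, 58, 59, 78]
364 [76, 67, 59, 57, 50, 48, 50, 48, 51, 49, 49, 48, 50, 49, 50, 48, 50, 49, 50, 49, 51, 50, 50, 49, 50, 50, 50, 49, 51, 49, 49, 50, 52, 59, 60, 78]
366 [77, 66, 56, 54, 48, 52
[... 1027 characters left out ...]
255, 255, 255, 255, 255, 255, 255, 255, 255, 255, 255, 255, 255, 255, 255, 255, 255, 255, 139, 54, 54, 55, 57, 57, 56]
346 [[540.8, -217.6, 34.1], [540.2, -212.3, 34.9], [540.4, -206.0, 34.6], [562.9, -191.6, -0.9]]
364 [[560.5, -218.6, 21.6], [560.4, -212.9, 21.7], [560.2, -206.0, 22.0], [560.7, -192.8, 21.2]]
366 [[560.2, -218.4, 23.9], [560.2, -212.8, 23.9], [560.8, -206.0, 23.1], [560.8, -192.9, 23.1]]
368 [[559.9, -218.3, 26.2], [560.0, -212.7, 26.1], [561.2, -206.0, 24.4], [560.4, -193.1, 25.6]]
370 [[560.4, -218.3, 27.3], [560.4, -212.7, 27.3], [560.7, -206.0, 27.0], [560.2, -193.2, 27.6]]
372 [[561.2, -218.2, 28.1], [561.4, -212.7, 27.8], [561.1, -206.0, 28.2], [561.8, -193.1, 27.3]]
```

Slot centre in the wrist frame is v ≈ -201.5 mm, with the left edge at -220 and the right at -183. The slide end is centred on the TCP. I'll correct +4.3 mm in y and 1.6 mm up, then enter.

Call:
send_rows([
  {"ax": 0,"ay": 0,"az": 0,"x": 0,"y": 0.0043,"z": -0.0016,"claw": 0.1},
  {"ax": 0,"ay": 0,"az": 0,"x": 0,"y": 0,"z": 0,"claw": 0.1},
  {"ax": 0,"ay": 0,"az": 0,"x": 0,"y": 0,"z": 0,"claw": 0.1},
  {"ax": 0,"ay": 0,"az": 0,"x": 0,"y": 0,"z": 0,"claw": 0.1},
])

```text
time: 8.85
tool_pos: [0.5274, -0.1333, 0.0591]
ee_rot: [[-0.991, -0.131, 0.0], [-0.131, 0.991, -0.0], [-0.0, -0.0, -1.0]]
ft_force: [0.1, 0.5, -0.0]
gripper_width: 0.0216
grip_force: 25.0
```

```bash
cat > st.py <<'E'
from h import *
s=readout.read_state()
t=np.radians(7.5);B=np.array([[np.cos(t),np.sin(t),0],[-np.sin(t),np.cos(t),0],[0,0,1]])
print("tcp uvz",(B@s["tool_pos"]*1000).round(2),"F uvz",(B@s["ft_force"]).round(2),"M",np.round(s["ft_torque"],2),"grip",s["grip_force"],"t",s["time"])
plan([0,0,0],97.5)
E
python3 st.py
```

```text
tcp uvz [ 505.47 -201.05   59.11] F uvz [ 0.19  0.49 -0.02] M [ 0.04 -0.02  0.01] grip 24.999342262744904 t 8.85
pos [ 0.5274 -0.1333  0.0591] cur yaw y 97.54 shift(tool now) [0.5053 0.2014 0.059 ] world turn -0.04 => az 0.04 zaxis [ 1.e-04 -0.e+00 -1.e+00] q [-0.35  0.17  1.62  0.    1.35 -2.05] t 8.85
```

Now I'll advance 22 mm, with a 0.4 mm y trim.

Call:
send_rows([
  {"ax": 0,"ay": 0,"az": 0,"x": -0.005,"y": -0.0004,"z": 0,"claw": 0.1},
  {"ax": 0,"ay": 0,"az": 0,"x": -0.005,"y": 0,"z": 0,"claw": 0.1},
  {"ax": 0,"ay": 0,"az": 0,"x": -0.005,"y": 0,"z": 0,"claw": 0.1},
  {"ax": 0,"ay": 0,"az": 0,"x": -0.004,"y": 0,"z": 0,"claw": 0.1},
  {"ax": 0,"ay": 0,"az": 0,"x": -0.003,"y": 0,"z": 0,"claw": 0.1},
])

```text
time: 9.27
tool_pos: [0.55, -0.131, 0.059]
ee_rot: [[-0.991, -0.131, 0.0], [-0.131, 0.991, 0.0], [-0.0, 0.0, -1.0]]
ft_force: [-0.6, 0.3, 0.9]
gripper_width: 0.0215
grip_force: 25.0
```

Call:
send_rows([
  {"ax": 0,"ay": 0,"az": 0,"x": 0,"y": 0,"z": 0,"claw": 0.1},
  {"ax": 0,"ay": 0,"az": 0,"x": 0,"y": 0,"z": 0,"claw": 0.1},
])

```text
time: 9.43
tool_pos: [0.5494, -0.131, 0.0589]
ee_rot: [[-0.991, -0.131, -0.0], [-0.131, 0.991, 0.0], [0.0, 0.0, -1.0]]
ft_force: [-0.8, 0.3, 0.4]
gripper_width: 0.0216
grip_force: 25.0
```

```bash
python3 st.py
```

```text
tcp uvz [ 527.57 -201.54   58.92] F uvz [-0.75  0.45  0.36] M [ 0.    0.05 -0.  ] grip 24.999392330646515 t 9.4333
pos [ 0.5494 -0.131   0.0589] cur yaw y 97.53 shift(tool now) [0.5274 0.2018 0.0591] world turn -0.03 => az 0.03 zaxis [-3.e-04  2.e-04 -1.e+00] q [-0.33  0.21  1.57  0.    1.36 -2.04] t 9.4333
```

Call:
send_rows([
  {"ax": 0,"ay": 0,"az": 0,"x": -0.002,"y": 0,"z": -0.0003,"claw": 0.1},
  {"ax": 0,"ay": 0,"az": 0,"x": -0.002,"y": 0,"z": 0,"claw": 0.1},
  {"ax": 0,"ay": 0,"az": 0,"x": -0.002,"y": 0,"z": 0,"claw": 0.1},
  {"ax": 0,"ay": 0,"az": 0,"x": 0,"y": 0,"z": 0,"claw": 0.1},
  {"ax": 0,"ay": 0,"az": 0,"x": 0,"y": 0,"z": 0,"claw": 0.1},
])

```text
time: 9.85
tool_pos: [0.5552, -0.1302, 0.0594]
ee_rot: [[-0.991, -0.131, 0.0], [-0.131, 0.991, 0.0], [-0.0, 0.0, -1.0]]
ft_force: [-0.7, 0.4, 0.3]
gripper_width: 0.0218
grip_force: 25.0
```

Call:
send_rows([
  {"ax": 0,"ay": 0,"az": 0,"x": -0.001,"y": 0,"z": 0,"claw": 0.1},
  {"ax": 0,"ay": 0,"az": 0,"x": -0.001,"y": 0,"z": 0,"claw": 0.1},
  {"ax": 0,"ay": 0,"az": 0,"x": -0.001,"y": 0,"z": 0,"claw": 0.1},
  {"ax": 0,"ay": 0,"az": 0,"x": 0,"y": 0,"z": 0,"claw": 0.1},
  {"ax": 0,"ay": 0,"az": 0,"x": 0,"y": 0,"z": 0,"claw": 0.1},
])

```text
time: 10.27
tool_pos: [0.5578, -0.1299, 0.0593]
ee_rot: [[-0.991, -0.131, -0.001], [-0.131, 0.991, 0.0], [0.001, 0.0, -1.0]]
ft_force: [-1.8, -0.1, 0.1]
gripper_width: 0.022
grip_force: 25.0
```

```bash
python3 st.py
```

```text
tcp uvz [ 536.12 -201.58   59.3 ] F uvz [-1.81  0.12  0.08] M [ 0.04  0.4  -0.01] grip 24.99954342842102 t 10.2667
pos [ 0.5578 -0.1299  0.0593] cur yaw y 97.52 shift(tool now) [0.536  0.2018 0.0597] world turn -0.02 => az 0.02 zaxis [-8.e-04  1.e-04 -1.e+00] q [-0.33  0.23  1.55 -0.    1.36 -2.03] t 10.2667
```

Contact with the spring is at about 1.8 N, as predicted for 13 mm in. I'll continue.

Call:
send_rows([
  {"ax": 0,"ay": 0,"az": 0,"x": -0.001,"y": 0,"z": 0,"claw": 0.1},
  {"ax": 0,"ay": 0,"az": 0,"x": -0.001,"y": 0,"z": 0,"claw": 0.1},
  {"ax": 0,"ay": 0,"az": 0,"x": 0,"y": 0,"z": 0,"claw": 0.1},
  {"ax": 0,"ay": 0,"az": 0,"x": 0,"y": 0,"z": 0,"claw": 0.1},
])

```text
time: 10.6
tool_pos: [0.56, -0.1296, 0.0593]
ee_rot: [[-0.991, -0.131, -0.001], [-0.131, 0.991, 0.0], [0.001, 0.0, -1.0]]
ft_force: [-1.6, -0.8, 0.7]
gripper_width: 0.0216
grip_force: 25.0
```

```bash
python3 st.py
```

```text
tcp uvz [ 538.26 -201.56   59.27] F uvz [-1.68 -0.58  0.75] M [-0.    0.47  0.  ] grip 24.999704360961914 t 10.6
pos [ 0.56   -0.1296  0.0593] cur yaw y 97.52 shift(tool now) [0.5382 0.2018 0.0596] world turn -0.02 => az 0.02 zaxis [-5.e-04  1.e-04 -1.e+00] q [-0.33  0.23  1.55 -0.    1.36 -2.03] t 10.6
```

Call:
send_rows([
  {"ax": 0,"ay": 0,"az": 0,"x": -0.001,"y": 0,"z": 0,"claw": 0.1},
  {"ax": 0,"ay": 0,"az": 0,"x": -0.001,"y": 0,"z": 0,"claw": 0.1},
  {"ax": 0,"ay": 0,"az": 0,"x": 0,"y": 0,"z": 0,"claw": 0.1},
  {"ax": 0,"ay": 0,"az": 0,"x": 0,"y": 0,"z": 0,"claw": 0.1},
])

```text
time: 10.93
tool_pos: [0.562, -0.1293, 0.0593]
ee_rot: [[-0.991, -0.131, -0.0], [-0.131, 0.991, 0.0], [0.0, 0.0, -1.0]]
ft_force: [-3.2, 0.7, 0.3]
gripper_width: 0.0217
grip_force: 25.0
```

```bash
python3 st.py
```

```text
tcp uvz [ 540.31 -201.56   59.29] F uvz [-3.07  1.12  0.34] M [0.02 0.58 0.04] grip 24.99992161989212 t 10.9333
pos [ 0.562  -0.1293  0.0593] cur yaw y 97.52 shift(tool now) [0.5402 0.2018 0.0595] world turn -0.02 => az 0.02 zaxis [-4.e-04  1.e-04 -1.e+00] q [-0.32  0.24  1.54 -0.    1.36 -2.03] t 10.9333
```

Call:
send_rows([
  {"ax": 0,"ay": 0,"az": 0,"x": -0.001,"y": 0,"z": 0,"claw": 0.1},
  {"ax": 0,"ay": 0,"az": 0,"x": 0,"y": 0,"z": 0,"claw": 0.1},
  {"ax": 0,"ay": 0,"az": 0,"x": 0,"y": 0,"z": 0,"claw": 0.1},
  {"ax": 0,"ay": 0,"az": 0,"x": 0,"y": 0,"z": 0,"claw": 0.1},
])

```text
time: 11.27
tool_pos: [0.563, -0.1292, 0.0593]
ee_rot: [[-0.991, -0.131, -0.0], [-0.131, 0.991, 0.0], [0.0, 0.0, -1.0]]
ft_force: [-2.8, -0.7, 0.8]
gripper_width: 0.022
grip_force: 25.0
```

```bash
python3 st.py; python3 - <<'E'
from h import *
s,p,d=snap("wrist"); cv2.imwrite("pics/w6.png",cv2.resize(p[180:480,200:460,::-1],None,fx=2,fy=2))
a=np.load("w5.npz")["p"].mean(2).astype(int);p=p.mean(2).astype(int)
print("rear edge",a[205:216,327],p[205:216,327]); print("sides",a[225,296:306],p[225,296:306],a[225,350:360],p[225,350:360])
E
```

```text
tcp uvz [ 541.33 -201.58   59.32] F uvz [-2.88 -0.35  0.79] M [-0.02  0.64  0.02] grip 24.99978482723236 t 11.2667
pos [ 0.563  -0.1292  0.0593] cur yaw y 97.52 shift(tool now) [0.5412 0.2018 0.0594] world turn -0.02 => az 0.02 zaxis [-2.e-04  1.e-04 -1.e+00] q [-0.32  0.24  1.54  0.    1.36 -2.03] t 11.2667
rear edge [ 80  80  81  93 191 221 255 255 255 255 255] [ 74  73  73  88 180 213 254 255 255 255 255]
sides [ 61  80  77  81 136 247 249 249 249 249] [ 51  53  56  76 124 236 244 244 244 244] [255 255 255 255 255 121  79  78  77  77] [255 255 255 255 255 116  78  79  78  78]
```

View pics/w6.png

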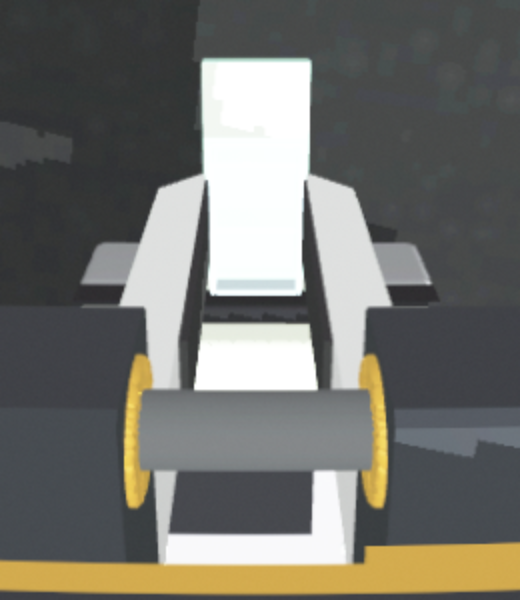

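The slide hasn't slipped in the hand. Its front end is under the bezel, with the chamber just before it at crop row 290. The spring force matches about 6.5 mm of travel, so I'll hand in.

```bash
python3 -c "
from cell import close_job; print(close_job())"
```

```text
the job is handed in; nothing more can be done
None
```

I handed the job in with the gripper still holding the slide level, its notched end about 18.5 mm into the reader slot and the stop pressed about 6.5 of its 8 mm (estimated from position and spring force). No verdict came back. The arm kept clear of the tube, beaker and bottle, but I did not re-measure them at the end.

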